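# Check a tea carton in at the pantry scanner

## Task

Pick up the tea carton with the coloured stickers and show its three code stickers to the tilted pantry scanner in turn, first red, then yellow, then blue: hold each one for a second about 8 cm in front of the window, centred on it and square to it, with the carton's top towards the top edge of the scanner head. Then stand the carton gently upright on the chopping board beside the garlic and let go. Do not touch the scanner and leave the other things where they are.

Things in the scene. Friction and masses are not known exactly. Their poses are not given: they have to be found in the camera images.
- tea_carton: Loose green tea carton, 0.17 kg, upright; 65 (x) x 68 (y) mm, rigid straight sides to 109 mm, then a paper fold to 150 mm that fingers can pass. Grip the sides 80 to 109 mm up, above the stickers. Origin: centre of base; z out of its top. Stickers: red -x side, yellow -y, blue +x. At first yellow faces roughly away from the robot, red to its right, blue to its left.
- sticker_red (a point): Centre of the red-bordered bar code sticker (46 x 50 mm), on the carton's -x side, 34 mm from the carton's axis and 50 mm above its base. Axes as the carton's.
- sticker_yellow (a point): Centre of the yellow-bordered bar code sticker, on the carton's -y side, 35 mm from the axis, 50 mm above the base. Axes as the carton's.
- sticker_blue (a point): Centre of the blue-bordered bar code sticker, on the carton's +x side, 34 mm from the axis, 50 mm above the base. Axes as the carton's.
- carton_centre (a point): Point on the carton's axis, 50 mm above its base, level with the stickers. Axes as the carton's.
- scanner_window (a point): Centre of the dark window with a red line, in the front of the scanner's white head, about 0.25 m above the worktop. Its x axis points into the scanner (it looks along -x), y to the side, z to the head's top edge. The head, 92 mm wide and 64 mm high in a fork 128 mm wide, faces the robot and is tilted down by 24 to 37 degrees, different each time.
- scanner: Fixed grey scanner stand, 130 x 150 mm foot, column and fork, with the white head that tilts in it (stiffly); 300 mm high. Origin: under the fork's axis, on the worktop; the head faces its -x. Not to be touched.
- board: Fixed wooden chopping board, 210 (x) x 300 (y) mm, 21 mm thick, lying flat. Origin: centre of its underside. Garlic lies near its +y end; the -y half is free.
- garlic: Bulb of garlic, 60 mm across, 58 mm high, loose on the board near its +y end. Origin: centre of its underside. A bystander.
- shaker: Glass shaker, 44 mm across, 90 mm high, loose on the worktop. Origin: centre of the base. A bystander.
- tin: Red food tin, 57 mm across, 72 mm high, loose. Origin: centre of the base. A bystander.
- spice_jar: Spice jar with a red cap, 45 mm across, 106 mm high, loose. Origin: centre of the base. A bystander.
Not all that is in view belongs to the job. Leave any orange or pink look-alike of the tea_carton alone.

How it is judged:
By the outcome, as a careful person would: the job done as asked, in the order asked, and still so for the second after the job is handed in, with the robot touching nothing.
It also fails if it takes over 61 s, if anything falls off the work surface, if the arm or the gripper's body presses on something with over 40 N, if the wrist force passes 120 N, or if a joint passes its speed limit or range.

## Robot

A 7-joint arm with a two-finger parallel gripper is mounted at the origin on a cart in front of the work surface, level with it; the furniture and walls round the work are solid. World frame = base frame: x ahead of the robot, y to its left, z up, the work surface at z = 0. Lengths are in mm, angles in rad, forces in N, time in s.
With the tool pointing down it reaches from about 425 to 950 mm from the base axis. Payload 4.7 kg.
Tool frame: the origin (TCP) lies midway between the tips of the shut fingers; the grasp point (between the pads) lies 19 mm behind it; z points along the fingers, y is the line along which they close (so a half turn about z gives the same grasp; the last joint's range is limited). The gripper opens to 85 mm and grips with 20 to 120 N. Pads are 22 mm wide; open, the fingers measure 114 mm over their backs; the gripper's body (76 mm by 85 mm) begins 54 mm behind the grasp point. The pads swing forward as they close: fully open they stand 13 mm farther back than shut.
Start: joints at [1.293, 0.469, -0.049, 1.532, 0.024, 1.141, -0.082], TCP at [166.259, -654.222, 231.335] pointing down, gripper open.
Joint ranges: [-2.59, 2.59], [-0.33, 1.99], [-1.39, 1.29], [0.1, 2.45], [-1.04, 4.18], [0.21, 1.99], [-2.66, 2.66]. Speed limits (rad/s): [2.57, 2.57, 3.14, 3.14, 3.14, 3.14, 3.14].

## Interface

Orientations are given as a unit quaternion [w, x, y, z].
In Python, from workcell import bot gives the robot as it stands.
- The arm moves only by the tool step_arm, never from a script. Its argument "deltas" is a list of rows, each a list of 6 numbers: the shift along the world's x, y, z in mm, then the turn, a rotation vector about the world's x, y, z in rad. In form: [[x, y, z, ax, ay, az], ...]. A call has exactly 8 rows; each row is the pose to reach, as a shift and turn from the pose commanded when the call began; what a row does not reach only later rows make up. A row lasts 1/8 s, in which the tool goes at most 62.5 mm and 10.7 degrees, less where a joint would pass 70% of its speed; a pose out of reach is approached as far as the arm can. A call with a gripper value outside its range is refused whole. "fingers" is the opening, from -1 (shut) to 1 (fully open), set as the call begins (left out, the last holds). The fingers move at their own pace and stop on an object; "squeeze" is the grip in N (left out, the last holds). Time passes only in rows, so rows that repeat a pose let the fingers close, or fill a call up. It gives the time, the measured TCP pose, the force, the opening and the grip force at its end, in the units of the state.
- bot.get_obs(): the state, without advancing time (a new reading comes with each control period).
- bot.camera(name): name is "side" or "top"; returns a dict with "image" (480x640x3 uint8, red, green, blue), "mtx" (3x3 intrinsics, pixels), "R" (3x3) and "t" (3): a world point X has camera coordinates R X + t. Camera axes: x right, y down, z forward; pixel columns grow to the right and rows downward; lengths in mm; the calibration is good to about 2 mm. A picture is of the moment at which its call begins. There is no depth.
- bot.hand_in(): hands the job in; it is judged then, once.
Trained networks look in a picture, given as the dict that the camera call returned (one of the last four; its "shot" number tells which), for a name from the list of things; names that differ only in an ending like _2 or _b are one class to them, and where a whole thing is asked for, a point or a joint stands for the part that bears it (a point fixed in the world has none). Each returns a list of dicts, best first, with "conf" (0 to 1); they miss things now and then, are a little off and sometimes report something else, mostly with a low value. They report only what shows in the picture. A call takes as long as a camera call. They do not tell look-alikes from the thing itself.
- bot.cut_out(picture, target): "region" (480x640 bool, what is visible of it).
- bot.place_of(picture, target): "at" ([x, y, z] in mm, in world coordinates, good to about 4 mm: a listed point, or the origin of a listed thing).
The state is a dict: "t": time; "joint_positions": joint angles; "joint_vel": joint speeds; "joint_efforts": joint torques, N m; "position": TCP position; "eef_rot": TCP orientation; "force": force on the tool from outside, world axes, zero at the start; "wrist_torque": the same for the moment, N m; "opening": finger opening in mm; "gripper_force": force on a finger pad.
Only numpy, scipy, OpenCV 4.12 (cv2) and the standard library are available. Lean on these libraries where they do the work, as an engineer would, in place of code of your own. Each camera call takes 0.05 s, during which the arm holds its last target. There are 200 camera calls.

## Working session

There is one attempt and no reset: what is moved stays moved. The work goes in short steps, Python scripts to look and compute and a tool call to move; the robot and the scene stay as the last step left them, time stands still between calls to the robot, and variables do not carry over. Pictures are saved under pics/ and viewed, at most 10 in all, crops included, and the job is handed in when it is done.

Besides the shell and the picture viewer there is one more tool, called after "Call:" as name([rows], argument=value, ...), one row to a line, values as JSON. step_arm: Moves the arm, as the interface text tells. Its arguments: {"type":"object","properties":{"deltas":{"type":"array"},"fingers":{"type":"number"},"squeeze":{"type":"number"}},"required":["deltas"]}

```bash
ls; mkdir -p pics; python3 - <<'E'
from workcell import bot
import cv2,numpy as np
o=bot.get_obs();print({k:np.round(v,3).tolist() for k,v in o.items()})
for n in ("side","top"):
    p=bot.camera(n);cv2.imwrite(f"pics/{n}0.png",p["image"][:,:,::-1])
    print(n,np.round(p["mtx"],1).tolist(),np.round(p["R"],4).tolist(),np.round(p["t"],1).tolist())
    for t in "tea_carton sticker_red sticker_yellow sticker_blue carton_centre scanner_window scanner board garlic shaker tin spice_jar".split():
        for d in bot.place_of(p,t)[:3]: 
            X=np.array(d["at"]);c=p["mtx"]@(p["R"]@X+p["t"]);print(t,np.round(X,1),round(d["conf"],2),np.round(c[:2]/c[2]))
E
```

```text
pics
{'t': 0.0, 'joint_positions': [1.293, 0.469, -0.049, 1.534, 0.024, 1.141, -0.082], 'joint_vel': [0.0, 0.001, -0.0, 0.001, -0.0, -0.0, 0.0], 'joint_efforts': [0.001, -51.031, -0.047, -23.772, 0.011, 0.008, 0.0], 'position': [166.055, -653.638, 230.226], 'eef_rot': [-0.001, 0.992, 0.124, -0.0], 'force': [-0.049, 0.238, 0.273], 'wrist_torque': [-0.04, -0.031, -0.001], 'gripper_force': 0.0, 'opening': 85.494}
side [[598.4, 0.0, 311.9], [0.0, 598.4, 238.9], [0.0, 0.0, 1.0]] [[-0.8597, -0.5107, -0.0133], [-0.2204, 0.3941, -0.8922], [0.4609, -0.7641, -0.4514]] [501.9, 293.3, 1319.7]
tea_carton [512.7 -62.1  -4. ] 0.85 [347. 298.]
tea_carton [ 397.1 -202.4   -2.7] 0.85 [407. 285.]
tea_carton [ 607.  -214.4    1.1] 0.75 [342. 264.]
sticker_red [534.6 -94.   49.3] 0.81 [345. 274.]
sticker_red [ 427.8 -183.6   53.5] 0.62 [395. 268.]
sticker_yellow [ 632.  -244.8   47.4] 0.83 [340. 244.]
sticker_yellow [ 379.8 -176.2   51.7] 0.7 [411. 274.]
sticker_yellow [552.7 -43.1  51.7] 0.64 [330. 280.]
sticker_blue [502.7 -28.4  49.6] 0.85 [344. 288.]
sticker_blue [ 636.  -195.4   51.4] 0.66 [331. 249
[... 1416 characters left out ...]
[367. 274.]
sticker_blue [510.8 -29.3  50.9] 0.85 [300. 288.]
sticker_blue [ 376.3 -219.2   48.1] 0.71 [339. 356.]
carton_centre [ 407.7 -197.4   47.4] 0.94 [336. 343.]
carton_centre [519.1 -56.8  47.6] 0.9 [310. 289.]
carton_centre [ 774.5 -104.8  248.5] 0.68 [364. 196.]
scanner_window [ 771.  -104.4  248.9] 0.37 [363. 197.]
scanner [ 789.8 -113.9    1.9] 0.72 [363. 228.]
board [513.7 231.    1.9] 0.57 [228. 257.]
garlic [508.2 -26.2  47.6] 0.73 [299. 288.]
garlic [521.1 -61.5   0. ] 0.58 [311. 294.]
shaker [729.1 159.9  -1.7] 0.57 [279. 211.]
tin [ 638.8 -383.4   -3.1] 0.89 [423. 305.]
tin [ 790.  -112.6    1.7] 0.52 [362. 228.]
spice_jar [ 4.768e+02 -4.670e+02 -1.000e-01] 0.89 [429. 365.]
```

```bash
python3 - <<'E'
import cv2,numpy as np
a=cv2.imread("pics/side0.png");b=cv2.imread("pics/top0.png")
A=cv2.resize(a[130:430,180:480],(600,600),interpolation=cv2.INTER_CUBIC)
B=cv2.resize(b[160:400,200:460],None,fx=2.5,fy=2.5,interpolation=cv2.INTER_CUBIC)
cv2.imwrite("pics/sc.png",A);cv2.imwrite("pics/tc.png",B)
E
```

```text
(no output)
```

View pics/sc.png

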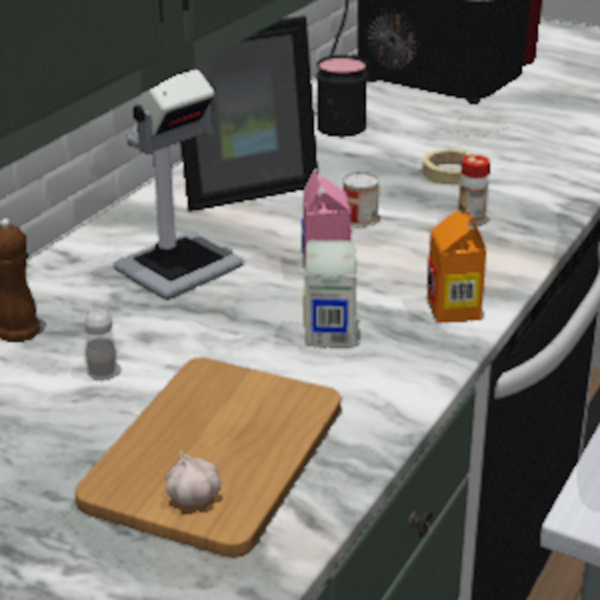

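View pics/tc.png

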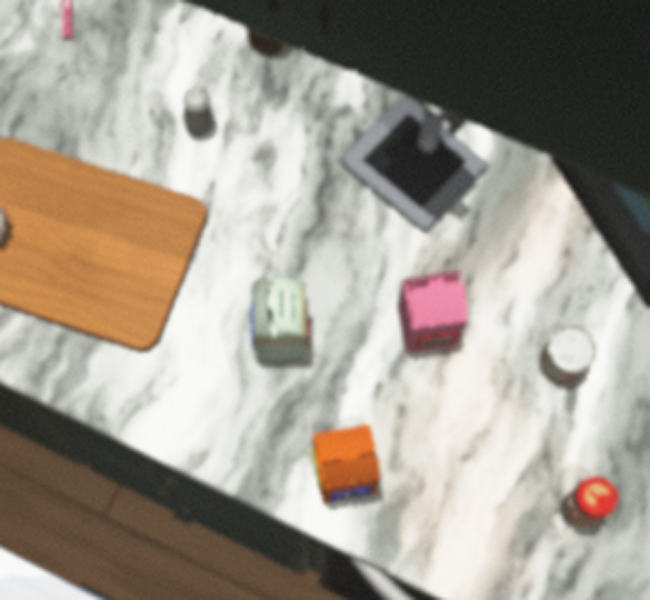

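Candidates (side / top pixel): pale-green carton (345,285)/(311,290), orange (407,270)/(338,345), pink (343,245)/(373,285). The pale-green one, blue sticker towards the side camera, is the tea carton. It stands at about (519,-60) with yaw of about 114°. The two crops also show the scanner with its head at side (268,180), the board, the garlic and the bystanders. Next I measure the scanner's yaw and tilt, and check the choice in a close crop.

```bash
python3 - <<'E'
import cv2,numpy as np
a=cv2.imread("pics/side0.png");b=cv2.imread("pics/top0.png")
z=lambda im,x,y,w,h,s:cv2.resize(im[y:y+h,x:x+w],None,fx=s,fy=s,interpolation=cv2.INTER_CUBIC)
def grid(c,x,y,s,st=10):
    for i in range(0,c.shape[1],st*s): cv2.putText(c,str(x+i//s),(i,10),0,.35,(0,255,255),1);cv2.line(c,(i,0),(i,c.shape[0]),(0,255,255),1) if 0 else cv2.line(c,(i,12),(i,20),(0,0,255),1)
    for i in range(0,c.shape[0],st*s): cv2.putText(c,str(y+i//s),(0,i+4),0,.35,(0,255,255),1);cv2.line(c,(22,i),(30,i),(0,0,255),1)
    return c
h=grid(z(a,240,160,50,50,12),240,160,12)
cv2.imwrite("pics/head.png",h)
f=grid(z(a,230,240,80,60,6),230,240,6); t=grid(z(b,330,190,70,70,5),330,190,5); c=grid(z(a,320,235,50,75,4),320,235,4,20)
M=np.zeros((600,800,3),np.uint8);M[:360,:480]=f;M[:350,450:800]=t[:, :350];M[:360,:450]=f[:,:450];M[300:600,590:790]=c
M[355:600,:480]=cv2.resize(z(b,290,265,60,35,7),None,fx=1,fy=1)[:245,:420] if 0 else 0
cc=z(b,285,260,60,50,4.8);M[360:600,0:288]=cc
cv2.imwrite("pics/mont.png",M)
E
```

```text
(no output)
```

View pics/head.png

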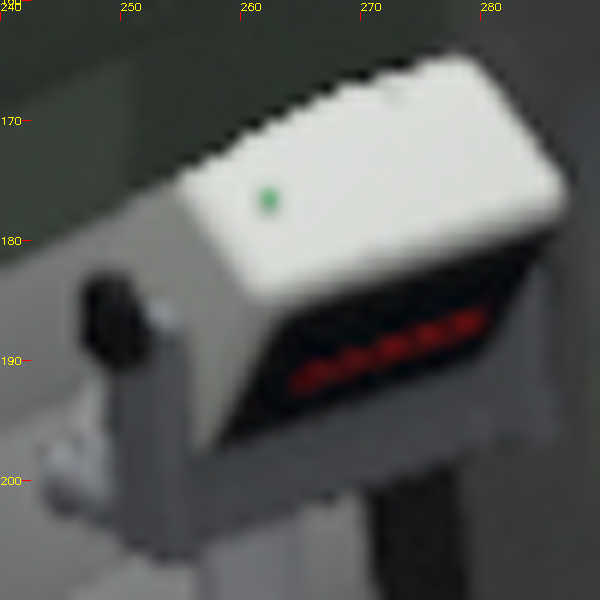

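View pics/mont.png

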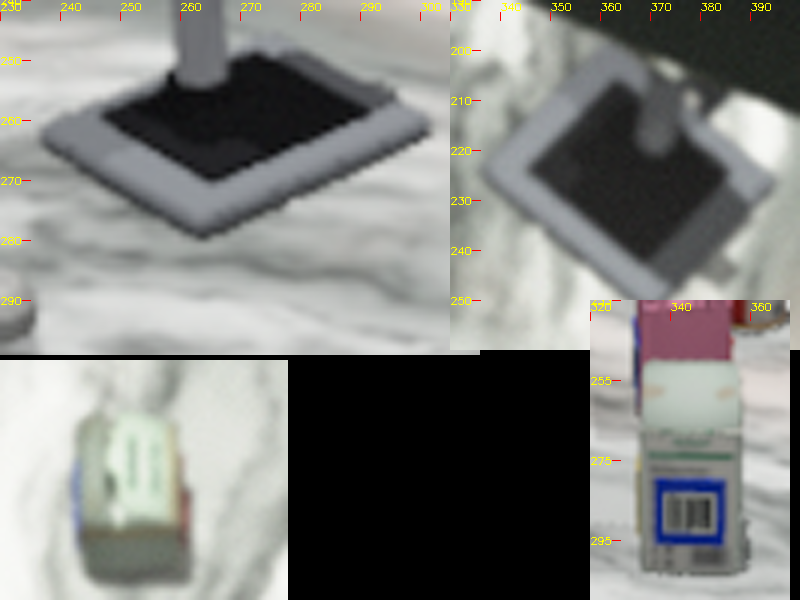

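The head crop shows the dark window with corners near TL (263,185.5), TR (285,179.5), BR (280,190) and BL (258,196.5). The montage shows the foot corners, and the pale-green carton with its blue sticker at side (345,288), so the choice holds. Now I fit the scanner's yaw and tilt.

```bash
cat > h.py <<'E'
import numpy as np, cv2
from scipy.spatial.transform import Rotation as Ro
from scipy.optimize import least_squares
def proj(p,X):
    c=(p["R"]@np.atleast_2d(X).T).T+p["t"]; c=c@np.asarray(p["mtx"]).T; return c[:,:2]/c[:,2:]
E
python3 - <<'E'
from h import *
from workcell import bot
S=bot.camera("side");T=bot.camera("top")
# foot
ft=np.array([[337,224],[363,199],[395,227],[372,249]]);fs=np.array([[263.8,279.7],[237,263],[276.7,246.3],[301.7,261.7]])
cor=np.array([[-65,75],[65,75],[65,-75],[-65,-75]])
def foot(v):
    x,y,z,a=v;c,s=np.cos(a),np.sin(a)
    return np.c_[cor@np.array([[c,s],[-s,c]])+[x,y],np.full(4,z)]
f=lambda v:np.r_[(proj(T,foot(v))-ft).ravel(),(proj(S,foot(v))-fs).ravel(),(v[2]-10)/5]
r=least_squares(f,[790,-113,10,-.1]);print("foot",r.x[:3],np.degrees(r.x[3]),np.round(r.fun,1))
yaw=r.x[3]
# window
ws=np.array([[263,185.5],[285,179.5],[280,190],[258,196.5]])
w0=np.array([770.5,-105,248.5])
def win(v):
    R=Ro.from_euler("zy",[v[3],v[4]]).as_matrix()   # x_w=R[:,0]; tilt chosen so -x looks down
    return v[:3]+np.array([[0,v[5]/2,v[6]/2],[0,-v[5]/2,v[6]/2],[0,-v[5]/2,-v[6]/2],[0,v[5]/2,-v[6]/2]])@R.T
for sy in (.03,.005):
    g=lambda v:np.r_[(proj(S,win(v))-ws).ravel(),(v[:3]-w0)/2,(v[3]-yaw)/sy]
    q=least_squares(g,[*w0,yaw,-.5,80,40]);print("win",q.x[:3].round(1),np.degrees(q.x[3:5]),q.x[5:],np.round(q.fun,2), np.degrees(np.sqrt(np.diag(np.linalg.inv(q.jac.T@q.jac)))[3:5])*.5)
for k,p in (("S",S),("T",T)):
    for i in range(2):
        print([ (np.round(d["at"],1).tolist(),round(d["conf"],2)) for d in bot.place_of(p,"scanner_window")[:2]])
E
```

```text
foot [ 8.05002847e+02 -1.21517844e+02  2.97906079e-01] -17.338802607163966 [-1.   0.5 -0.6 -0.6  2.1 -0.4 -1.2  5.  -1.4 -1.1 -1.4 -0.7 -1.8  0.
  0.5 -0.7 -1.9]
win [ 770.8 -105.   248.8] [-15.76910093 -25.11693675] [81.62134987 39.31108679] [-0.41 -0.67 -0.03  0.58  0.42  0.9   0.2  -0.55  0.13  0.02  0.15  0.91] [0.73424201 2.04735205]
win [ 770.8 -105.   248.8] [-17.28411412 -23.90164869] [80.01025738 39.02507909] [-0.58 -0.93 -0.13  0.76  0.58  1.17  0.31 -0.73  0.13  0.02  0.14  0.19] [0.14260376 1.9913297 ]
[([770.8, -100.5, 253.7], 0.87)]
[([770.8, -100.5, 253.7], 0.87)]
[([771.4, -104.4, 249.4], 0.55), ([480.5, -468.3, 0.1], 0.42)]
[([771.4, -104.4, 249.4], 0.55), ([480.5, -468.3, 0.1], 0.42)]
```

```bash
python3 - <<'E'
from h import *
from workcell import bot
S=bot.camera("side");T=bot.camera("top")
ft=np.array([[337,224],[363,199],[395,227]]);fs=np.array([[263.8,279.7],[237,263],[276.7,246.3],[301.7,261.7]])
cor=np.array([[-65,75],[65,75],[65,-75],[-65,-75]])
def foot(v):
    x,y,z,a=v;c,s=np.cos(a),np.sin(a)
    return np.c_[cor@np.array([[c,s],[-s,c]])+[x,y],np.full(4,z)]
f=lambda v:np.r_[(proj(T,foot(v))[:3]-ft).ravel(),(proj(S,foot(v))-fs).ravel(),(v[2]-12)/5]
r=least_squares(f,[790,-113,10,-.1],loss="soft_l1");print("foot",r.x[:3].round(1),np.degrees(r.x[3]),np.round(r.fun,1))
yaw=r.x[3]
# window polygon
s=12;c=cv2.resize(S["image"][165:210,245:295],None,fx=s,fy=s,interpolation=cv2.INTER_CUBIC).astype(int)
m=((c[...,1]<38)&(c[...,2]<42)).astype(np.uint8)
n,l,st,ce=cv2.connectedComponentsWithStats(m)
cx,cy=int((272-245)*s),int((183.5-165)*s);
k=l[int((188-165)*s),int((271-245)*s)];print(k,st[k])
hull=cv2.convexHull(cv2.findContours((l==k).astype(np.uint8),0,1)[0][0])
P=None
for e in np.linspace(.01,.15,60):
    P=cv2.approxPolyDP(hull,e*cv2.arcLength(hull,True),True)
    if len(P)==4: break
P=(P[:,0,:]+.5)/s-.5+[245,165];print(P.round(1))
o=P[np.argsort(P[:,0])];
TL=o[:2][np.argmin(o[:2,1])];BL=o[:2][np.argmax(o[:2,1])];TR=o[2:][np.argmin(o[2:,1])];BR=o[2:][np.argmax(o[2:,1])]
w0=np.array([770.5,-105,248.5])
def win(v):
    R=Ro.from_euler("ZY",[v[3],v[4]]).as_matrix()
    return v[:3]+np.array([[0,v[5]/2,v[6]/2],[0,-v[5]/2,v[6]/2],[0,-v[5]/2,-v[6]/2],[0,v[5]/2,-v[6]/2]])@R.T
for ws in (np.array([TL,TR,BR,BL]),np.array([[263,185.5],[285,179.5],[280,190],[258,196.5]])):
  for sy in (10,.03,.005):
    g=lambda v:np.r_[(proj(S,win(v))-ws).ravel()/.5,(v[:3]-w0)/2,(v[3]-yaw)/sy]
    q=least_squares(g,[*w0,yaw,-.5,80,40]);print("win",q.x[:3].round(1),np.degrees(q.x[3:5]),q.x[5:].round(1),np.round(q.fun,1), np.degrees(np.sqrt(np.diag(np.linalg.inv(q.jac.T@q.jac)))[3:5]))
E
```

```text
foot [ 8.025e+02 -1.216e+02 -3.000e-01] -18.176887711785465 [-1.3  0.9 -0.4  0.   1.9  0.7 -1.2 -0.8 -0.6 -0.6 -0.6  0.3  1.3 -0.2
 -2.5]
10 [  162   173   332   213 28665]
[[285.6 179.1]
 [278.9 189.7]
 [258.1 196.5]
 [263.5 186.2]]
win [ 770.9 -104.9  248.8] [-18.11403426 -37.17026962] [74.3 49.9] [ 0.5 -0.2 -0.4  0.2  0.5 -0.1 -0.5  0.2  0.2  0.   0.2  0. ] [2.35107502 2.10421475]
win [ 770.9 -104.9  248.8] [-18.15508312 -37.18679328] [74.2 49.9] [ 0.5 -0.2 -0.4  0.2  0.5 -0.1 -0.5  0.2  0.2  0.   0.2  0. ] [1.38799999 1.96234675]
win [ 770.9 -104.9  248.8] [-18.17597441 -37.19521328] [74.2 49.9] [ 0.5 -0.2 -0.4  0.2  0.5 -0.1 -0.5  0.2  0.2  0.   0.2  0. ] [0.28438093 1.8851173 ]
win [ 771.  -104.8  248.9] [-22.04339252 -34.53111773] [72.6 49.1] [-0.2  0.2  0.2 -0.2 -0.2  0.2  0.2 -0.2  0.2  0.1  0.2 -0. ] [2.50134172 2.42996756]
win [ 771.  -104.9  248.9] [-19.4811784  -33.35190154] [74.3 47.3] [ 0.   0.7  0.  -0.7 -0.3 -0.3  0.4  0.4  0.2  0.1  0.2 -0.8] [1.39397184 2.19956035]
win [ 771.  -104.9  248.9] [-18.23281164 -32.82106432] [75.3 46.6] [ 0.1  1.  -0.1 -0.9 -0.4 -0.6  0.4  0.6  0.2  0.1  0.2 -0.2] [0.28432611 2.11968631]
```

```bash
python3 - <<'E'
from h import *
from workcell import bot
S=bot.camera("side")
for yw in (-17,-18.2,-19.5):
  for b in (28,31,34,37):
    R=Ro.from_euler("ZY",[yw,-b],degrees=True).as_matrix();w=np.array([770.9,-104.9,248.8])
    def ang(p,d): 
        q=proj(S,np.array([w+R@p,w+R@(np.array(p)+d)]));e=q[1]-q[0];return round(np.degrees(np.arctan2(e[1],e[0])),1)
    print(yw,b,"depthL",ang([0,46,32],[-60.,0,0]),"depthR",ang([0,-46,32],[-60.,0,0]),"zL",ang([0,46,20],[0,0,-40.]),"zR",ang([0,-40,20],[0,0,-40.]),"y",ang([0,40,20],[0,-80.,0]))
a=lambda x,y:np.degrees(np.arctan2(y,x))
print("obs depthL",a(67,114),"depthR",a(87,120),"zL",a(-54,155),a(-58,135),"zR",a(280-285,190-179.5),a(-6.7,10.6),"y",a(22,-6),a(22.1,-7.1),a(20.8,-6.8))
E
```

```text
-17 28 depthL 49.8 depthR 48.7 zL 109.2 zR 111.1 y -18.3
-17 31 depthL 51.9 depthR 51.0 zL 112.4 zR 114.3 y -18.3
-17 34 depthL 54.0 depthR 53.1 zL 115.9 zR 117.7 y -18.3
-17 37 depthL 55.9 depthR 55.2 zL 119.6 zR 121.4 y -18.3
-18.2 28 depthL 50.7 depthR 49.6 zL 108.7 zR 110.6 y -17.6
-18.2 31 depthL 52.8 depthR 51.8 zL 111.9 zR 113.8 y -17.6
-18.2 34 depthL 54.8 depthR 54.0 zL 115.3 zR 117.2 y -17.7
-18.2 37 depthL 56.8 depthR 56.0 zL 118.9 zR 120.8 y -17.7
-19.5 28 depthL 51.8 depthR 50.6 zL 108.1 zR 110.1 y -16.9
-19.5 31 depthL 53.8 depthR 52.8 zL 111.2 zR 113.3 y -16.9
-19.5 34 depthL 55.8 depthR 54.9 zL 114.5 zR 116.6 y -17.0
-19.5 37 depthL 57.7 depthR 56.9 zL 118.2 zR 120.2 y -17.0
obs depthL 59.55642432007431 depthR 54.05788812861766 zL 109.20767741521841 113.24979316267464 zR 115.46334506187162 122.29597638594315 y -15.255118703057777 -17.81049638792203 -18.103763034506628
```

The scanner's x axis has a yaw of about -18.2° and a tilt of about 34°, with the window at (771,-105,249). I move above the carton, with the closing line along the carton's y (yaw 23.4°).

Call:
step_arm([
  [14, 24, 0, 0, 0, 0.07],
  [35, 59, 0, 0, 0, 0.17],
  [60, 101, 0, 0, 0, 0.29],
  [88, 149, 0, 0, 0, 0.43],
  [117, 196, 0, 0, 0, 0.57],
  [145, 244, 0, 0, 0, 0.71],
  [173, 291, 0, 0, 0, 0.85],
  [201, 339, 0, 0, 0, 0.99],
], fingers=1)

```text
t: 2.75
position: [368.1, -313.8, 231.7]
eef_rot: [0.001, 0.813, 0.582, 0.0]
force: [0.6, 0.6, -0.4]
opening: 85.3
gripper_force: 0.0
```

Call:
step_arm([
  [28, 48, 0, 0, 0, 0.14],
  [56, 95, 0, 0, 0, 0.28],
  [84, 143, 0, 0, 0, 0.42],
  [112, 190, 0, 0, 0, 0.55],
  [135, 228, -10, 0, 0, 0.66],
  [148, 248, -20, 0, 0, 0.72],
  [152, 255, -30, 0, 0, 0.74],
  [152, 255, -40, 0, 0, 0.74],
])

```text
t: 3.75
position: [519.1, -60.7, 190.7]
eef_rot: [-0.0, 0.549, 0.835, -0.0]
force: [-0.4, -0.8, 0.4]
opening: 85.1
gripper_force: 0.0
```

```bash
python3 - <<'E'
from h import *
from workcell import bot
o=bot.get_obs();R=Ro.from_quat(np.r_[o["eef_rot"][1:],o["eef_rot"][0]]).as_matrix()
print(o["t"],o["position"],R.round(3).tolist(),np.degrees(np.arctan2(R[1,1],R[0,1])),np.round(o["joint_positions"],2),o["opening"])
P=[bot.camera(n) for n in("side","top")]
for p in P:
    for t in "tea_carton carton_centre sticker_red sticker_yellow sticker_blue".split():
        for d in bot.place_of(p,t):
            X=np.array(d["at"])
            if abs(X[0]-520)<60 and abs(X[1]+60)<60: print(t,X.round(1),round(d["conf"],2))
z=lambda im,x,y,w,h,s:cv2.resize(im[y:y+h,x:x+w],None,fx=s,fy=s,interpolation=cv2.INTER_CUBIC)[:,:,::-1]
cv2.imwrite("pics/a.png",np.hstack([z(P[0]["image"],290,200,100,120,4),z(P[1]["image"],260,220,100,120,4)]))
E
```

```text
3.75 [519.05909444 -60.66272353 190.72132549] [[-0.396, 0.918, -0.0], [0.918, 0.396, -0.0], [-0.0, -0.0, -1.0]] 23.335807255076368 [ 0.58  0.34 -0.67  1.91  0.25  0.98  0.2 ] 85.07867178996152
tea_carton [513.9 -59.2  -3.1] 0.83
carton_centre [519.9 -61.6  49.6] 0.78
sticker_red [530.2 -90.9  48.3] 0.65
sticker_yellow [552.8 -44.2  51.4] 0.69
sticker_blue [498.3 -26.5  48.3] 0.7
tea_carton [534.6 -89.8  48.2] 0.53
carton_centre [517.8 -57.7  49. ] 0.76
sticker_red [534.9 -90.4  47.4] 0.73
sticker_yellow [550.4 -48.1  50.3] 0.89
sticker_blue [508.1 -30.8  46.1] 0.6
```

View pics/a.png

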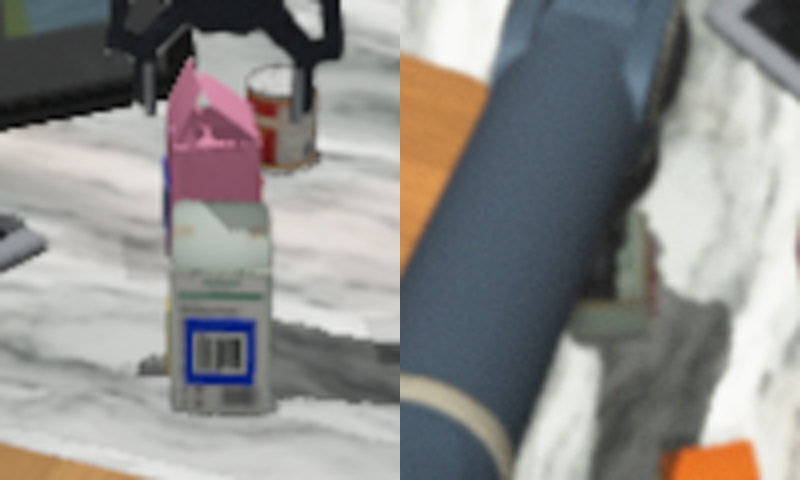

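The fingers straddle the carton symmetrically (finger tips at crop x 150 and 303, carton centred at 222). Now I descend and grip.

Call:
step_arm([
  [0, 0, -12, 0, 0, 0],
  [0, 0, -32, 0, 0, 0],
  [0, 0, -54, 0, 0, 0],
  [0, 0, -76, 0, 0, 0],
  [0, 0, -94, 0, 0, 0],
  [0, 0, -106, 0, 0, 0],
  [0, 0, -112, 0, 0, 0],
  [0, 0, -113, 0, 0, 0],
])

```text
t: 5.35
position: [519.4, -60.2, 78.2]
eef_rot: [0.0, 0.549, 0.836, 0.0]
force: [-0.2, 1.2, 0.2]
opening: 85.4
gripper_force: 0.0
```

Call:
step_arm([
  [0, 0, 0, 0, 0, 0],
  [0, 0, 0, 0, 0, 0],
  [0, 0, 0, 0, 0, 0],
  [0, 0, 0, 0, 0, 0],
  [0, 0, 0, 0, 0, 0],
  [0, 0, 0, 0, 0, 0],
  [0, 0, 0, 0, 0, 0],
  [0, 0, 0, 0, 0, 0],
], fingers=-1, squeeze=35)

```text
t: 6.35
position: [519.6, -60.2, 79.1]
eef_rot: [0.001, 0.549, 0.836, 0.0]
force: [-2.4, 0.2, 6.1]
opening: 68.1
gripper_force: 39.6
```

```bash
cat >> h.py <<'E'
def show(col,yaw=-18.2,tilt=34.,w=(771,-104.9,248.8),h=79.):
    W=Ro.from_euler("ZY",[yaw,-tilt],degrees=True).as_matrix();x,y,z=W.T
    xt,yt,d={"red":(-x,y,34),"yellow":(y,x,35),"blue":(x,-y,34)}[col]
    return np.array(w)-(80+d)*x+(h-50)*z, np.c_[xt,yt,-z]
def pose(o):
    return np.array(o["position"]),Ro.from_quat(np.r_[o["eef_rot"][1:],o["eef_rot"][0]]).as_matrix()
def delta(A,B): return (B[0]-A[0]).round(1), Ro.from_matrix(B[1]@A[1].T).as_rotvec().round(3)
E
python3 - <<'E'
from h import *
from workcell import bot
p=pose(bot.get_obs());print(p)
for c in("red","yellow","blue"):
    s=show(c);print(c,s[0].round(1),delta(p,s))
print(delta(show("red"),show("yellow")),delta(show("yellow"),show("blue")))
E
```

```text
(array([519.60216112, -60.22334953,  79.13163589]), array([[-3.96788331e-01,  9.17909591e-01,  1.00181123e-03],
       [ 9.17909823e-01,  3.96788863e-01, -3.94783938e-04],
       [-7.59883501e-04,  7.62926707e-04, -9.99999420e-01]]))
red [665.8 -70.3 209.1] (array([146.2, -10.1, 130. ]), array([-0.412, -0.45 ,  0.819]))
yellow [665.  -70.1 208.5] (array([145.4,  -9.8, 129.4]), array([ 0.028, -0.605, -0.704]))
blue [665.8 -70.3 209.1] (array([146.2, -10.1, 130. ]), array([ 0.549, -0.501, -2.214]))
(array([-0.8,  0.3, -0.6]), array([ 0.834, -0.274, -1.302])) (array([ 0.8, -0.3,  0.6]), array([ 0.834, -0.274, -1.302]))
```

Call:
step_arm([
  [0, 0, 2, 0, 0, 0],
  [0, 0, 8, 0, 0, 0],
  [0, 0, 22, 0, 0, 0],
  [0, 0, 42, 0, 0, 0],
  [0, 0, 64, 0, 0, 0],
  [0, 0, 84, 0, 0, 0],
  [0, 0, 96, 0, 0, 0],
  [0, 0, 100, 0, 0, 0],
])

```text
t: 7.35
position: [519.6, -60.2, 179.2]
eef_rot: [0.001, 0.549, 0.836, 0.0]
force: [-0.5, -0.0, -1.5]
opening: 68.2
gripper_force: 39.6
```

Call:
step_arm([
  [6, 0, 1, -0.02, -0.02, 0.03],
  [22, -1, 4, -0.06, -0.06, 0.12],
  [46, -3, 9, -0.13, -0.14, 0.26],
  [76, -5, 15, -0.21, -0.23, 0.42],
  [104, -7, 21, -0.29, -0.32, 0.58],
  [128, -9, 26, -0.36, -0.39, 0.72],
  [142, -10, 29, -0.4, -0.44, 0.8],
  [146, -10, 30, -0.412, -0.45, 0.819],
])

```text
t: 8.35
position: [664.4, -70.0, 206.8]
eef_rot: [0.287, 0.151, 0.945, -0.047]
force: [-0.4, -0.2, -3.3]
opening: 68.1
gripper_force: 39.7
```

```bash
cat > look.py <<'E'
import sys
from h import *
from workcell import bot
col,h=sys.argv[1],float(sys.argv[2]) if len(sys.argv)>2 else 79.
o=bot.get_obs();p=pose(o);s=show(col,h=h)
print(round(o["t"],2),p[0].round(1),"to go",delta(p,s),np.round(o["joint_positions"],2),o["opening"],o["force"].round(1) if hasattr(o["force"],"round") else o["force"])
P=[bot.camera(n) for n in("side","top")]
W=Ro.from_euler("ZY",[-18.2,-34.],degrees=True).as_matrix()
for q in P:
    for t in ["carton_centre","sticker_"+col,"scanner_window"]:
        for d in bot.place_of(q,t)[:2]:
            X=np.array(d["at"]);print(t,X.round(1),round(d["conf"],2),"in window frame",(W.T@(X-[771,-104.9,248.8])).round(1))
z=lambda im,x,y,w,h,s:cv2.resize(im[y:y+h,x:x+w],None,fx=s,fy=s,interpolation=cv2.INTER_CUBIC)[:,:,::-1]
cv2.imwrite("pics/%s.png"%col,np.hstack([z(P[0]["image"],225,130,130,140,4),z(P[1]["image"],320,160,60,140,4)]))
E
python3 look.py red
```

```text
8.35 [664.4 -70.  206.8] to go (array([ 1.5, -0.3,  2.3]), array([ 0.001, -0.004, -0.   ])) [ 0.44  0.34 -0.59  1.99  0.98  0.49  0.38] 68.11219184272485 [-0.4 -0.2 -3.3]
carton_centre [678.9 -77.5 183.4] 0.98 in window frame [-116.2   -2.7   -0.5]
carton_centre [ 605.5 -216.9   44.5] 0.8 in window frame [-215.6 -158.1 -101. ]
sticker_red [ 425.3 -178.7   49.8] 0.92 in window frame [-364.4 -178.1    5.8]
sticker_red [ 582.4 -236.7   52.3] 0.74 in window frame [-224.3 -184.1  -85.7]
scanner_window [ 766.8 -101.1  250.6] 0.74 in window frame [-3.3  2.3  4.4]
scanner_window [703.4 -85.4 137. ] 0.27 in window frame [-120.8   -2.6  -53.4]
carton_centre [676.8 -73.4 181.6] 0.96 in window frame [-119.9    0.5   -0.2]
carton_centre [ 406.1 -201.9   45. ] 0.72 in window frame [-376.2 -206.1    7.9]
sticker_red [ 429.2 -184.6   53.1] 0.89 in window frame [-358.  -182.5    5.4]
sticker_red [708.7 -79.5 200.6] 0.77 in window frame [-82.6   4.7  -2.4]
scanner_window [657.7 -67.  165.1] 0.61 in window frame [-145.8    0.6   -2.6]
scanner_window [ 772.  -104.2  250.4] 0.57 in window frame [1.5 1.  0.9]
```

View pics/red.png

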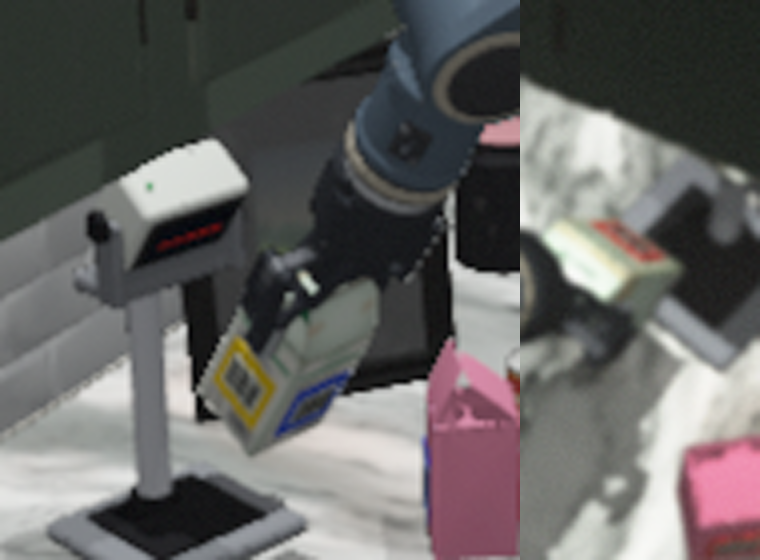

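The picture shows the carton held tilted in front of the head, with its hidden red side towards the window and yellow at crop (240,380). The networks put the carton centre at about (-117,-1,0) in the window frame, so I add a small correction and hold.

Call:
step_arm([
  [2, -1, 3, 0, 0, 0],
  [3, -1, 3, 0, 0, 0],
  [3, -1, 3, 0, 0, 0],
  [3, -1, 3, 0, 0, 0],
  [3, -1, 3, 0, 0, 0],
  [3, -1, 3, 0, 0, 0],
  [3, -1, 3, 0, 0, 0],
  [3, -1, 3, 0, 0, 0],
])

```text
t: 9.75
position: [668.3, -71.2, 211.3]
eef_rot: [0.288, 0.152, 0.944, -0.046]
force: [0.6, -0.2, -3.0]
opening: 68.1
gripper_force: 39.7
```

Call:
step_arm([
  [0, 0, 0, 0, 0, 0],
  [0, 0, 0, 0, 0, 0],
  [0, 0, 0, 0, 0, 0],
  [0, 0, 0, 0, 0, 0],
  [0, 0, 0, 0, 0, 0],
  [0, 0, 0, 0, 0, 0],
  [0, 0, 0, 0, 0, 0],
  [0, 0, 0, 0, 0, 0],
])

```text
t: 10.75
position: [668.2, -71.2, 211.3]
eef_rot: [0.288, 0.152, 0.944, -0.046]
force: [-0.2, -0.8, -2.5]
opening: 68.1
gripper_force: 39.7
```

Call:
step_arm([
  [0, 0, 0, 0.03, -0.01, -0.05],
  [0, 0, 0, 0.1, -0.03, -0.16],
  [0, 0, 0, 0.2, -0.065, -0.31],
  [0, 0, 0, 0.3, -0.1, -0.47],
  [0, 0, 0, 0.4, -0.132, -0.63],
  [0, 0, 0, 0.51, -0.167, -0.79],
  [0, 0, 0, 0.62, -0.203, -0.965],
  [0, 0, 0, 0.72, -0.237, -1.125],
])

```text
t: 11.75
position: [668.2, -71.2, 211.3]
eef_rot: [0.256, 0.698, 0.654, 0.14]
force: [-0.2, 0.2, -3.1]
opening: 67.7
gripper_force: 39.7
```

```bash
python3 look.py yellow | head -1
```

```text
11.75 [668.2 -71.2 211.3] to go (array([-3.2,  1.2, -2.8]), array([ 0.133, -0.045, -0.209])) [ 0.25  0.3  -0.36  1.99  0.83  0.43 -0.82] 67.66846643084881 [-0.2  0.2 -3.1]
```

Call:
step_arm([
  [0, 0, 0, 0.065, -0.022, -0.1],
  [0, 0, 0, 0.115, -0.04, -0.18],
  [0, 0, 0, 0.133, -0.045, -0.209],
  [0, 0, 0, 0.133, -0.045, -0.209],
  [0, 0, 0, 0.133, -0.045, -0.209],
  [0, 0, 0, 0.133, -0.045, -0.209],
  [0, 0, 0, 0.133, -0.045, -0.209],
  [0, 0, 0, 0.133, -0.045, -0.209],
])

```text
t: 13.15
position: [668.3, -71.3, 211.4]
eef_rot: [0.238, 0.773, 0.563, 0.171]
force: [-0.4, 0.9, -2.2]
opening: 68.1
gripper_force: 39.7
```

```bash
python3 look.py yellow
```

```text
13.15 [668.3 -71.3 211.4] to go (array([-3.2,  1.2, -2.8]), array([ 0.004, -0.001, -0.006])) [ 0.21  0.3  -0.31  1.99  0.81  0.42 -1.05] 68.10378997904333 [-0.4  0.9 -2.2]
carton_centre [ 401.9 -203.6   50.8] 0.94 in window frame [-375.9 -209.    14.7]
carton_centre [ 607.5 -215.9   45.8] 0.73 in window frame [-213.5 -156.5 -100.8]
sticker_yellow [ 629.3 -244.8   50. ] 0.94 in window frame [-186.5 -177.2 -114. ]
sticker_yellow [ 381.3 -175.1   49.8] 0.89 in window frame [-400.  -188.4   29.8]
scanner_window [ 770.4 -101.1  252.2] 0.74 in window frame [0.4 3.4 3.8]
carton_centre [ 608.1 -217.    50.4] 0.89 in window frame [-210.2 -157.4  -97.5]
carton_centre [ 406.  -201.4   47.1] 0.73 in window frame [-375.3 -205.7    9.8]
sticker_yellow [711.9 -84.  205.8] 0.9 in window frame [-76.    1.4  -0.6]
sticker_yellow [ 479.2 -467.1   -3.8] 0.7 in window frame [-277.3 -435.2 -117.7]
scanner_window [ 772.4 -106.5  249.1] 0.48 in window frame [ 1.7 -1.1 -0.8]
```

View pics/yellow.png

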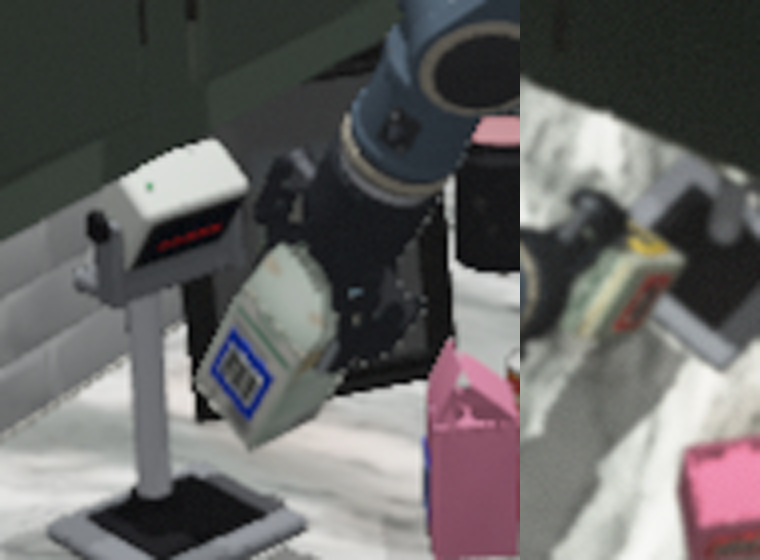

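Yellow now faces the window and blue shows to the side at crop (240,375). The yellow sticker measures (-76,1,-1) in the window frame. I hold it, then turn on towards blue, checking the joints half-way.

Call:
step_arm([
  [-2, 1, -1, 0, 0, 0],
  [-2, 1, -1, 0, 0, 0],
  [-2, 1, -1, 0, 0, 0],
  [-2, 1, -1, 0, 0, 0],
  [-2, 1, -1, 0, 0, 0],
  [-2, 1, -1, 0, 0, 0],
  [-2, 1, -1, 0, 0, 0],
  [-2, 1, -1, 0, 0, 0],
])

```text
t: 14.55
position: [666.3, -70.2, 210.3]
eef_rot: [0.237, 0.773, 0.563, 0.171]
force: [0.0, -0.5, -1.9]
opening: 68.2
gripper_force: 39.7
```

Call:
step_arm([
  [0, 0, 0, 0, 0, 0],
  [0, 0, 0, 0, 0, 0],
  [0, 0, 0, 0, 0, 0],
  [0, 0, 0, 0, 0, 0],
  [0, 0, 0, 0, 0, 0],
  [0, 0, 0, 0, 0, 0],
  [0, 0, 0, 0, 0, 0],
  [0, 0, 0, 0, 0, 0],
])

```text
t: 15.55
position: [666.3, -70.2, 210.3]
eef_rot: [0.237, 0.773, 0.563, 0.171]
force: [1.0, 0.0, -2.5]
opening: 68.2
gripper_force: 39.7
```

Call:
step_arm([
  [0, 0, 0, 0.03, -0.01, -0.05],
  [0, 0, 0, 0.1, -0.03, -0.16],
  [0, 0, 0, 0.2, -0.065, -0.31],
  [0, 0, 0, 0.3, -0.1, -0.47],
  [0, 0, 0, 0.4, -0.132, -0.63],
  [0, 0, 0, 0.51, -0.167, -0.79],
  [0, 0, 0, 0.6, -0.197, -0.94],
  [0, 0, 0, 0.64, -0.21, -1.0],
])

```text
t: 16.55
position: [666.3, -70.0, 210.4]
eef_rot: [0.099, 0.956, 0.024, 0.275]
force: [-0.5, 0.2, -2.3]
opening: 68.3
gripper_force: 39.7
```

```bash
python3 look.py blue | head -1
```

```text
16.55 [666.3 -70.  210.4] to go (array([-0.5, -0.3, -1.3]), array([ 0.196, -0.065, -0.306])) [-0.01  0.28 -0.05  2.01  0.66  0.36 -2.13] 68.28440168385225 [-0.5  0.2 -2.3]
```

Call:
step_arm([
  [0, 0, 0, 0.06, -0.02, -0.09],
  [0, 0, 0, 0.12, -0.04, -0.19],
  [0, 0, 0, 0.17, -0.057, -0.27],
  [0, 0, 0, 0.196, -0.065, -0.306],
  [0, 0, 0, 0.196, -0.065, -0.306],
  [0, 0, 0, 0.196, -0.065, -0.306],
  [0, 0, 0, 0.196, -0.065, -0.306],
  [0, 0, 0, 0.196, -0.065, -0.306],
])

```text
t: 17.95
position: [666.3, -70.3, 210.3]
eef_rot: [0.047, 0.944, -0.15, 0.288]
force: [0.3, -1.3, -1.5]
opening: 67.9
gripper_force: 39.7
```

```bash
python3 look.py blue; python3 - <<'E'
from workcell import bot
import numpy as np
for n in("side","top"):
    p=bot.camera(n)
    for t in("board","garlic"):
        for d in bot.place_of(p,t)[:2]: print(t,np.round(d["at"],1),round(d["conf"],2))
E
```

```text
17.95 [666.3 -70.3 210.3] to go (array([-0.4, -0. , -1.2]), array([ 0.002, -0.001, -0.002])) [-0.08  0.27  0.03  2.02  0.6   0.35 -2.45] 67.91841239803311 [ 0.3 -1.3 -1.5]
carton_centre [ 397.6 -203.2   53.1] 0.86 in window frame [-378.1 -210.    18.9]
carton_centre [ 608.2 -214.1   45.4] 0.65 in window frame [-213.7 -154.6 -101.2]
sticker_blue [ 638.7 -198.7   51.3] 0.6 in window frame [-190.3 -130.4 -109.8]
sticker_blue [707.1 -80.1 200.4] 0.58 in window frame [-83.8   3.6  -1.8]
scanner_window [ 766.8 -103.9  248.8] 0.56 in window frame [-3.6 -0.4  2.4]
scanner_window [ 6.365e+02 -3.908e+02 -5.000e-01] 0.41 in window frame [-171.3 -313.6 -185.2]
carton_centre [ 609.7 -216.1   52.3] 0.97 in window frame [-208.1 -156.   -96.6]
carton_centre [683.1 -74.1 184.9] 0.83 in window frame [-112.9    1.8   -0.9]
sticker_blue [ 635.6 -196.4   51.7] 0.85 in window frame [-193.2 -129.2 -107.5]
sticker_blue [711.9 -82.3 204.5] 0.75 in window frame [-77.2   3.   -1.4]
scanner_window [ 772.3 -104.9  249.7] 0.59 in window frame [1.5 0.4 0.1]
board [506.8 231.1  -1.6] 0.97
board [653.5 -70.5 166.1] 0.38
garlic [479.4 329.8  14.5] 0.85
board [ 5.147e+02  2.319e+02 -1.000e-01] 0.67
board [ 7.889e+02 -1.109e+02 -4.000e-01] 0.4
garlic [481.7 328.   23.7] 0.8
```

Call:
step_arm([
  [0, -2, 1, 0, 0, 0],
  [0, -2, 1, 0, 0, 0],
  [0, -2, 1, 0, 0, 0],
  [0, -2, 1, 0, 0, 0],
  [0, -2, 1, 0, 0, 0],
  [0, -2, 1, 0, 0, 0],
  [0, -2, 1, 0, 0, 0],
  [0, -2, 1, 0, 0, 0],
])

```text
t: 19.65
position: [666.3, -72.2, 211.3]
eef_rot: [0.047, 0.944, -0.15, 0.288]
force: [0.0, -0.2, -2.4]
opening: 68.3
gripper_force: 39.7
```

Call:
step_arm([
  [0, 0, 0, 0, 0, 0],
  [0, 0, 0, 0, 0, 0],
  [0, 0, 0, 0, 0, 0],
  [0, 0, 0, 0, 0, 0],
  [0, 0, 0, 0, 0, 0],
  [0, 0, 0, 0, 0, 0],
  [0, 0, 0, 0, 0, 0],
  [0, 0, 0, 0, 0, 0],
])

```text
t: 20.65
position: [666.2, -72.2, 211.3]
eef_rot: [0.047, 0.944, -0.15, 0.288]
force: [0.7, -1.0, -1.5]
opening: 68.0
gripper_force: 39.7
```

```bash
python3 - <<'E'
from h import *
from workcell import bot
S=bot.camera("side")
px=np.array([[280,310],[350,332.5],[300,405],[220,377.5]]) # far/-y.. corners
cor=np.array([[105,-150],[-105,-150],[-105,150],[105,150]])
def B(v):
    c,s=np.cos(v[2]),np.sin(v[2]);return np.c_[cor@np.array([[c,s],[-s,c]])+v[:2],np.full(4,21)]
r=least_squares(lambda v:np.r_[(proj(S,B(v))-px).ravel(),(v[:2]-[511,231])/3],[511,231,.3]);print(r.x,np.degrees(r.x[2]),r.fun.round(1))
c,s=np.cos(r.x[2]),np.sin(r.x[2]);M=np.array([[c,-s],[s,c]])
print("garlic local",M.T@(np.array([480,329])-r.x[:2]))
t=r.x[:2]+M@[0,-60];print("target",t)
o=bot.get_obs();p=pose(o);print(o["t"],p[0].round(1))
a=r.x[2];y=np.array([c,s,0]);z=np.array([0,0,-1.]);R=np.c_[np.cross(y,z),y,z]
up=Ro.from_rotvec(np.cross(p[1][:,2],[0,0,-1])/np.linalg.norm(np.cross(p[1][:,2],[0,0,-1]))*np.arccos(-p[1][2,2]))
print("upright only",up.as_rotvec().round(3)); R1=up.as_matrix()@p[1]
print("then yaw",delta((p[0],R1),(np.r_[t,180],R)));print("full",delta(p,(np.r_[t,180],R)))
E
```

```text
[5.05509395e+02 2.34400046e+02 1.00615591e-01] 5.764848706636161 [-1.3 -2.6  5.7 -5.7  1.6  1.3 -6.5  0.8 -1.8  1.1]
garlic local [-15.87820331  96.68383072]
target [511.53615006 174.70349522]
20.7 [666.3 -72.2 211.3]
upright only [0.186 0.563 0.   ]
then yaw (array([-154.7,  246.9,  -31.3]), array([-0.   ,  0.   ,  1.987]))
full (array([-154.7,  246.9,  -31.3]), array([-0.437,  0.547,  1.919]))
```

Call:
step_arm([
  [-5, 2, 0, 0, 0, 0],
  [-20, 8, 1, 0.01, 0.04, 0],
  [-42, 18, 2, 0.04, 0.12, 0],
  [-64, 30, 3, 0.08, 0.24, 0],
  [-80, 42, 4, 0.12, 0.36, 0],
  [-92, 52, 4, 0.155, 0.47, 0],
  [-98, 58, 4, 0.178, 0.54, 0],
  [-100, 60, 4, 0.186, 0.563, 0],
])

```text
t: 21.7
position: [566.7, -12.2, 215.3]
eef_rot: [-0.0, 0.988, -0.157, 0.0]
force: [0.2, -0.4, -2.6]
opening: 68.0
gripper_force: 39.7
```

Call:
step_arm([
  [-2, 6, 0, 0, 0, 0.06],
  [-6, 22, 0, 0, 0, 0.19],
  [-12, 46, 0, 0, 0, 0.35],
  [-20, 76, 0, 0, 0, 0.52],
  [-28, 108, -5, 0, 0, 0.69],
  [-35, 138, -10, 0, 0, 0.86],
  [-41, 162, -18, 0, 0, 1.03],
  [-45, 180, -26, 0, 0, 1.2],
])

```text
t: 22.7
position: [520.7, 168.9, 189.2]
eef_rot: [0.0, 0.902, 0.431, 0.001]
force: [-0.5, -1.1, -2.0]
opening: 68.2
gripper_force: 39.7
```

```bash
python3 - <<'E'
from h import *
from workcell import bot
o=bot.get_obs();p=pose(o);a=np.radians(10);y=np.array([np.cos(a),np.sin(a),0]);z=np.array([0,0,-1.]);R=np.c_[np.cross(y,z),y,z]
print(p[0],delta(p,([520,175,125],R)),np.round(o["joint_positions"],2),o["opening"])
E
```

```text
[520.6830009  168.9116329  189.23509703] (array([ -0.7,   6.1, -64.2]), array([-0.001,  0.001,  0.854])) [ 0.01  0.35 -0.5   1.86  0.2   0.98 -1.26] 68.21151358044658
```

Call:
step_arm([
  [0, 1, -6, 0, 0, 0.08],
  [0, 2, -16, 0, 0, 0.22],
  [0, 3, -28, 0, 0, 0.38],
  [0, 4, -40, 0, 0, 0.54],
  [0, 5, -50, 0, 0, 0.69],
  [0, 6, -58, 0, 0, 0.8],
  [0, 6, -62, 0, 0, 0.85],
  [0, 6, -64, 0, 0, 0.854],
])

```text
t: 23.7
position: [521.1, 173.4, 125.0]
eef_rot: [-0.0, 0.646, 0.764, -0.0]
force: [0.1, 0.3, -2.3]
opening: 68.0
gripper_force: 39.7
```

```bash
python3 - <<'E'
from h import *
from workcell import bot
o=bot.get_obs();p=pose(o);print(p[0],p[1].round(3).tolist(),o["force"])
P=[bot.camera(n) for n in("side","top")]
for q in P:
  for t in("tea_carton","garlic","carton_centre"):
    for d in bot.place_of(q,t)[:3]:
        if d["at"][1]>50: print(t,np.round(d["at"],1),round(d["conf"],2))
z=lambda im,x,y,w,h,s:cv2.resize(im[y:y+h,x:x+w],None,fx=s,fy=s,interpolation=cv2.INTER_CUBIC)[:,:,::-1]
cv2.imwrite("pics/place.png",np.hstack([z(P[0]["image"],200,250,160,180,3),z(P[1]["image"],160,170,100,180,3)]))
E
```

```text
[521.11265922 173.4453213  125.03913085] [[-0.167, 0.986, -0.0], [0.986, 0.167, -0.0], [-0.0, -0.0, -1.0]] [ 0.07311796  0.33864354 -2.3262301 ]
tea_carton [512.2 172.2  45.5] 0.81
garlic [481.8 330.8  16.5] 0.73
garlic [508.5 211.1  97.7] 0.4
tea_carton [522.  170.5  47.1] 0.74
garlic [477.9 326.8  19.6] 0.74
carton_centre [521.6 173.   93.2] 0.47
```

View pics/place.png

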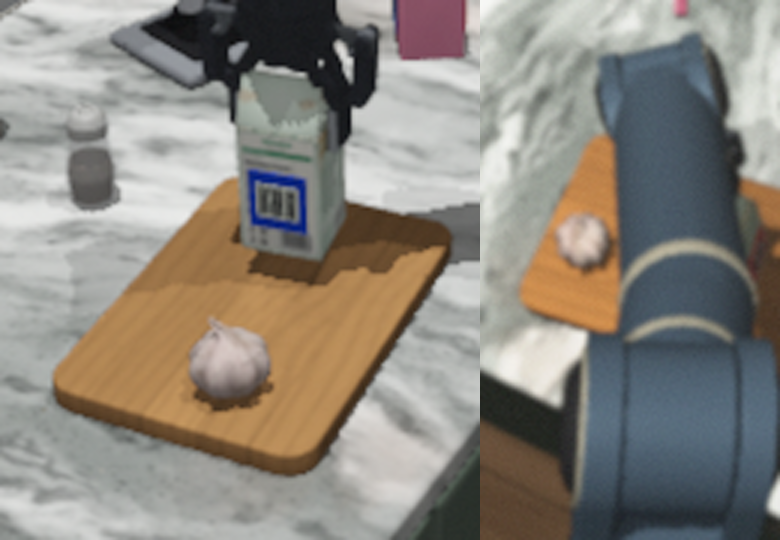

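The carton hangs upright over the free half of the board (base at crop (290,250)), with the garlic clear at (230,365). It needs to come down about 25 mm, and I do the last part slowly.

Call:
step_arm([
  [0, 0, -4, 0, 0, 0],
  [0, 0, -9, 0, 0, 0],
  [0, 0, -14, 0, 0, 0],
  [0, 0, -18, 0, 0, 0],
  [0, 0, -20, 0, 0, 0],
  [0, 0, -21, 0, 0, 0],
  [0, 0, -22, 0, 0, 0],
  [0, 0, -22, 0, 0, 0],
])

```text
t: 25.1
position: [521.3, 173.8, 103.4]
eef_rot: [-0.0, 0.645, 0.764, -0.0]
force: [0.2, -1.5, -1.8]
opening: 68.1
gripper_force: 39.7
```

Call:
step_arm([
  [0, 0, -0.5, 0, 0, 0],
  [0, 0, -1, 0, 0, 0],
  [0, 0, -1.5, 0, 0, 0],
  [0, 0, -2, 0, 0, 0],
  [0, 0, -2.5, 0, 0, 0],
  [0, 0, -2.5, 0, 0, 0],
  [0, 0, -2.5, 0, 0, 0],
  [0, 0, -2.5, 0, 0, 0],
])

```text
t: 26.1
position: [521.3, 173.8, 100.8]
eef_rot: [-0.0, 0.645, 0.764, -0.0]
force: [0.3, -0.7, -2.0]
opening: 68.3
gripper_force: 39.7
```

Call:
step_arm([
  [0, 0, -0.2, 0, 0, 0],
  [0, 0, -0.4, 0, 0, 0],
  [0, 0, -0.6, 0, 0, 0],
  [0, 0, -0.8, 0, 0, 0],
  [0, 0, -1.0, 0, 0, 0],
  [0, 0, -1.0, 0, 0, 0],
  [0, 0, -1.0, 0, 0, 0],
  [0, 0, -1.0, 0, 0, 0],
])

```text
t: 27.1
position: [521.3, 173.8, 100.2]
eef_rot: [-0.0, 0.645, 0.764, -0.0]
force: [-1.6, -1.3, 5.5]
opening: 68.4
gripper_force: 40.3
```

It has touched down with about 7 N. I release and rise.

Call:
step_arm([
  [0, 0, 0, 0, 0, 0],
  [0, 0, 0, 0, 0, 0],
  [0, 0, 0, 0, 0, 0],
  [0, 0, 0, 0, 0, 0],
  [0, 0, 0, 0, 0, 0],
  [0, 0, 0, 0, 0, 0],
  [0, 0, 0, 0, 0, 0],
  [0, 0, 0, 0, 0, 0],
], fingers=1)

```text
t: 28.1
position: [521.2, 173.8, 99.8]
eef_rot: [-0.0, 0.645, 0.764, -0.0]
force: [0.3, -0.3, -0.1]
opening: 85.2
gripper_force: 0.0
```

Call:
step_arm([
  [0, 0, 3, 0, 0, 0],
  [0, 0, 10, 0, 0, 0],
  [0, 0, 22, 0, 0, 0],
  [0, 0, 40, 0, 0, 0],
  [0, 0, 62, 0, 0, 0],
  [0, 0, 82, 0, 0, 0],
  [0, 0, 95, 0, 0, 0],
  [0, 0, 100, 0, 0, 0],
])

```text
t: 29.1
position: [521.6, 173.9, 201.1]
eef_rot: [0.0, 0.645, 0.764, 0.001]
force: [-0.2, 0.0, -0.3]
opening: 85.6
gripper_force: 0.0
```

Call:
step_arm([
  [0, -10, 5, 0, 0, 0],
  [0, -40, 10, 0, 0, 0],
  [0, -80, 15, 0, 0, 0],
  [0, -120, 20, 0, 0, 0],
  [0, -150, 20, 0, 0, 0],
  [0, -170, 20, 0, 0, 0],
  [0, -180, 20, 0, 0, 0],
  [0, -180, 20, 0, 0, 0],
])

```text
t: 30.1
position: [521.0, -6.9, 219.5]
eef_rot: [-0.001, 0.646, 0.763, -0.0]
force: [-0.5, 0.8, -0.0]
opening: 85.5
gripper_force: 0.0
```

```bash
python3 - <<'E'
from h import *
from workcell import bot
o=bot.get_obs();print(o["t"],o["position"],o["force"],o["opening"])
P=[bot.camera(n) for n in("side","top")]
for q in P:
  for t in("tea_carton","garlic","shaker","tin","spice_jar"):
    for d in bot.place_of(q,t)[:1]: print(t,np.round(d["at"],1),round(d["conf"],2))
cv2.imwrite("pics/end.png",cv2.resize(P[0]["image"][130:430,180:480],(600,600),interpolation=cv2.INTER_CUBIC)[:,:,::-1])
E
```

```text
30.1 [520.97675776  -6.86301091 219.49403464] [-0.49899972  0.78020468 -0.00137927] 85.4905707215971
tea_carton [ 609.4 -219.3    1.3] 0.94
shaker [731.  165.9  -2.8] 0.75
tin [ 6.330e+02 -3.862e+02 -2.000e-01] 0.79
spice_jar [ 482.2 -471.5   -1.2] 0.83
tea_carton [520.2 171.6  21.6] 0.75
garlic [479.9 327.3  22.3] 0.51
shaker [527.3 142.3  70.1] 0.21
tin [ 638.2 -382.6    0. ] 0.62
spice_jar [ 479.6 -465.4    1.5] 0.77
```

View pics/end.png

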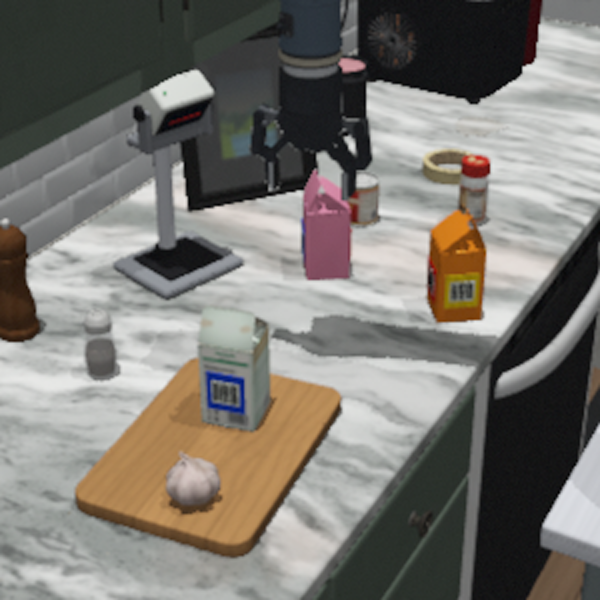

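The carton stands upright on the board at crop (233,370), beside the garlic at (193,483). The scanner and the other things are where they were, and the gripper is clear. I hand it in.

```bash
python3 -c "
from workcell import bot
print(bot.hand_in())"
```

```text
the job is handed in; nothing more can be done
None
```

The red, yellow and blue stickers were shown in that order about 8 cm in front of the scanner window, each held for over a second; the carton now stands upright on the board beside the garlic, and the job was handed in at about 30 s (the result was not reported back).

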